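# Hold a contactor tray home against the sprung plunger of a test jig

### The arm

A 6-joint arm with a two-finger parallel gripper is mounted at the origin on the work surface. World frame = base frame: x ahead of the robot, y to its left, z up, the work surface at z = 0. Lengths are in m, angles in rad, forces in N, time in s.
With the tool pointing down it reaches from about 0.35 to 0.975 m from the base axis. Payload 4.9 kg.
Tool frame: the origin (TCP) lies midway between the tips of the shut fingers; the grasp point (between the pads) lies 19 mm behind it; z points along the fingers, y is the line along which they close (so a half turn about z gives the same grasp; the last joint's range is limited). The gripper opens to 85 mm and grips with 20 to 120 N. Pads are 22 mm wide; open, the fingers measure 114 mm over their backs; the gripper's body (76 mm by 85 mm) begins 54 mm behind the grasp point. The pads swing forward as they close: fully open they stand 13 mm farther back than shut.
Start: joints at [-1.3, 0.053, 1.613, -0, 1.476, -0.119], TCP at [0.237, -0.578, 0.201] pointing down, gripper open.
Joint ranges: [-3.01, 3.01], [-1.01, 2.22], [0.06, 2.58], [-1.02, 4.17], [0.09, 2.62], [-3.14, 3.14]. Speed limits (rad/s): [2.57, 2.57, 3.14, 3.14, 3.14, 3.14].

### API

Orientations are given as a unit quaternion [w, x, y, z].
In Python, from plant import state, grab_frame, camera_info, job_done, spot_in, masks_of, pinpoint gives the robot as it stands.
- The arm moves only by the shell command python3 -m handwheel 'ROWS' [OPENING]. ROWS is JSON, a list that holds one entry, the list of rows, each a list of 6 numbers: the shift along the world's x, y, z in m, then the turn, a rotation vector about the world's x, y, z in degrees. In form: [[[tx, ty, tz, ax, ay, az], ...]]. A call has 1 to 20 rows; each row shifts and turns the commanded pose from where the row before left it; what a row does not reach is not made up. A row lasts 1/12 s, in which the tool goes at most 41.7 mm and 7.16 degrees, less where a joint would pass 70% of its speed; a pose out of reach is approached as far as the arm can. A call is refused whole if a number of a shift passes 0.0417 or a number of a turn 7.16, either way. A call with a gripper value outside its range is refused whole. OPENING is the opening, from 0 (shut) to 1 (fully open), set as the call begins (- or left out, the last holds). The fingers move at their own pace and stop on an object; the grip force is fixed at half the most. Time passes only in rows, so rows that do not move let the fingers close. It gives the time, the measured TCP pose, the force, the opening and the grip force at its end, in the units of the state.
- state(): the state, without advancing time (a new reading comes with each control period).
- grab_frame(name): name is "scene" or "top" or "wrist"; returns (picture, depth): 400x640x3 uint8, blue, green, red; 400x640 float32, m along the optical axis (not along the pixel's ray), 0 where there is no reading.
- camera_info(name): a dict with "fx", "fy", "cx", "cy" (pixels), "distortion" ([k1, k2, p1, p2, k3] as OpenCV has them; the pictures are not rectified), "T" (4x4, takes a point from camera to world coordinates). Camera axes: x right, y up, looking along -z (the intrinsics and any distortion apply to the point x, -y, -z); pixel columns grow to the right and rows downward; lengths in m; the calibration is good to about 2 mm. A picture is of the moment at which its call begins: read the wrist's pose just before it. camera_info takes no time and is no camera call; for the wrist camera it gives the pose at the moment of the call.
- job_done(): hands the job in; it is judged then, once.
Trained networks look in the newest picture that a camera, given by its name, has taken for a name from the list of things; names that differ only in an ending like _2 or _b are one class to them, and where a whole thing is asked for, a point or a joint stands for the part that bears it (a point fixed in the world has none). Each returns a list of dicts, best first, with "conf" (0 to 1); they miss things now and then, are a little off and sometimes report something else, mostly with a low value. They report only what shows in the picture. A call takes as long as a camera call. They do not tell look-alikes from the thing itself.
- spot_in(camera, thing): "box" ([left, top, width, height] in pixels, round what is visible of it).
- masks_of(camera, thing): "region" (400x640 bool, what is visible of it) and "box" ([left, top, width, height] in pixels, round what is visible of it).
- pinpoint(camera, thing): "position" ([column, row] in pixels: a listed point, or the origin of a listed thing).
The state is a dict: "time": time; "joint_pos": joint angles; "joint_vel": joint speeds; "joint_efforts": joint torques, N m; "tool_pos": TCP position; "tool_rot": TCP orientation; "contact_force": force on the tool from outside, world axes, zero at the start; "ft_torque": the same for the moment, N m; "gripper_width": opening from 0.0 (shut) to 1.0 (fully open); "grasp_force": force on a finger pad.
Only numpy, scipy, OpenCV 4.12 (cv2) and the standard library are available. Lean on these libraries where they do the work, as an engineer would, in place of code of your own. Each camera call takes 0.05 s, during which the arm holds its last target. There are 200 camera calls.

### The job

Slide the plywood tray, with the small contactor standing in it, front first into the slot of the aluminium test jig and push it on against the sprung plunger until it sits fully home, flush on the hard stop. Finish while still holding it there by hand: keep hold of the tray with steady, moderate pressure on the stop (let go and the spring pushes it back off the stop), with the contactor still upright in its pocket. Leave the other things on the bench where they are.

Things in the scene. Friction and masses are not known exactly. Their poses are not given: they have to be found in the camera images.
- tray: Loose plywood tray, about 0.28 kg, flat on the bench. Origin: centre of its underside; x to its front, z up. Base 170 (x) by 90 (y) by 10 mm thick. On the front edge a plate 60 mm wide stands 40 mm above the base, its face flush with the base's at x = +85 mm; near the back stands the handle; between, a pocket with 8 mm curbs holds the contactor.
- tray_handle (a point): Grip point on the tray's handle, axes as the tray: an upright plywood tab 10 mm thick (x), 40 mm wide (y), top 95 mm above the tray's underside. The point is on its mid-plane, 70 mm above the underside, 157 mm behind the tray's front face. 70 mm free ahead of the tab, nothing behind; pinch it front-to-back or side-to-side.
- tray_seat (a point): Centre of the pocket floor of the tray, on top of the base plate (10 mm up, 41 mm ahead of the tray's origin); same axes as the tray.
- contactor_base (a point): Small contactor standing loose in the tray's pocket (about 1.5 mm play all round): black and grey plastic block 58 mm (x) by 45 mm (y) by 58 mm high, about 0.2 kg. This point is the centre of its underside, z up along it; seated, it lies at tray_seat.
- jig: Aluminium jig fixed to the bench. Origin: bench level, centre of the slot's mouth; x points into the slot. Two rails, x = 0 to 100 mm, 20 mm high, 95 mm apart inside; the bench is the floor. Lips reach 8 mm inwards, underside 14 mm up, so the tray enters only from the mouth, flat on the bench. Guide cheeks 14 mm high flare outwards for 30 mm before the mouth.
- stop: Hard stop: fixed aluminium block across the slot's far end, 127 mm wide, 50 deep, 55 high. Origin: bench level, centre of the face the tray's front meets, 100 mm beyond the mouth; axes as the jig. Tray home = front face flush on it; the handle is then 57 mm outside the mouth. Press it a few newtons beyond the spring, and hold it with less than 40 N.
- plunger (a joint): Travel in m of the sprung steel pin, 16 mm diameter, that sticks out of the stop's face towards the mouth, 30 mm above the bench. 0 = fully out, 25 mm proud; 0.025 = level with the face (tray home). Spring force 3 N at first, rising evenly to 9 N when level; it always springs back.
- plunger_nose (a point): Centre of the plunger's free end; axes as the jig (x along the push). At rest 75 mm beyond the mouth.
- big_contactor: Bystander: large black and grey contactor, 95 by 75 by 85 mm high, 0.7 kg, loose on the bench. Origin: centre of its underside. Leave alone.
- pulley: Bystander: steel belt pulley, 80 mm in diameter, 40 mm high, 0.4 kg, loose on the bench. Origin: centre of its underside. Leave alone.
- screwdriver: Bystander: screwdriver lying on the bench. Leave alone.
There are look-alikes about, which are no part of the job. There is more than one size of the tray; the one meant has the size given above.

How it is judged:
On the way:
1. the tray's front is in the slot, front first, flat between the rails, with the contactor seated in its pocket (x of tray in the frame of jig above -0.065 m and y of tray in the frame of jig between -0.012 and 0.012 m and x of tray_handle in the frame of jig below 0 m and angle between the x axis of tray and the x axis of jig, either way round below 0.12 rad and height (world z) of tray below 0.006 m and distance between contactor_base and tray_seat below 0.008 m and angle between contactor_base's own z axis and vertical below 0.15 rad), for 0.1 s.
At the end, for the whole second after the job is handed in: Held by the fingers (over 2 N): tray home within 2.5 mm, square (0.06 rad), flat (5 mm), still (0.02 m/s), plunger in 22.5 mm or more, 1 to 40 N on the stop; contactor upright (0.15 rad), within 8 mm of its seat; bystanders within 30 mm (value of joint plunger above 0.0225 m and x of tray in the frame of jig between 0.0125 and 0.018 m and y of tray in the frame of jig between -0.006 and 0.006 m and angle between the x axis of tray and the x axis of jig, either way round below 0.06 rad and x of tray_handle in the frame of jig below 0 m and height (world z) of tray below 0.005 m and contact force between tray and stop between 1 and 40 N and contact force between the fingers and tray above 2 N and linear speed of tray below 0.02 m/s and distance between contactor_base and tray_seat below 0.008 m and angle between contactor_base's own z axis and vertical below 0.15 rad and distance of each of big_contactor, pulley, screwdriver from where it was at the start of the episode below 0.03 m); the arm keeps its last pose, push and grip.
It fails at once if a bystander is disturbed (moved more than 30 mm) (distance of any of big_contactor, pulley, screwdriver from where it was at the start of the episode above 0.03 m).
It fails at once if the contactor falls out of the tray (distance between contactor_base and tray_seat above 0.04 m).
It also fails if it takes over 56 s, if anything falls off the work surface, if the arm or the gripper's body presses on something with over 40 N, if the wrist force passes 120 N, or if a joint passes its speed limit or range.

## Working session

There is one attempt and no reset: what is moved stays moved. The work goes in short steps, Python scripts to look and compute and a shell command to move; the robot and the scene stay as the last step left them, time stands still between calls to the robot, and variables do not carry over. Pictures are saved under pics/ and viewed, at most 10 in all, crops included, and the job is handed in when it is done.

```bash
mkdir -p pics; ls; cat > h.py <<'E'
import numpy as np, cv2
from plant import *
def ray(cam,px):
    c=camera_info(cam);K=np.array([[c['fx'],0,c['cx']],[0,c['fy'],c['cy']],[0,0,1]])
    u=cv2.undistortPoints(np.array(px,float).reshape(-1,1,2),K,np.array(c['distortion'])).reshape(-1,2)
    T=np.array(c['T']);d=np.c_[u[:,0],-u[:,1],-np.ones(len(u))]@T[:3,:3].T
    return T[:3,3],d
def onz(cam,px,z):
    o,d=ray(cam,px);return o+d*((z-o[2])/d[:,2])[:,None]
def cloud(cam,D):
    v,u=np.nonzero(D>0);o,d=ray(cam,np.c_[u,v]);return u,v,o+d*D[v,u][:,None]
E
python3 - <<'E'
from h import *
for cam in ('top','scene'):
    I,D=grab_frame(cam);cv2.imwrite(f'pics/{cam}0.png',I)
    print(cam,np.round(camera_info(cam)['T'],2).tolist())
    for t in ('tray','tray_handle','contactor_base','jig','stop','plunger_nose','big_contactor','pulley','screwdriver'):
        for r in pinpoint(cam,t):
            p=r['position'];print(t,round(r['conf'],2),np.round(p),np.round(onz(cam,[p],{'tray_handle':.07,'plunger_nose':.03,'contactor_base':.01}.get(t,0))[0],3))
print(state()['time'])
E
```

```text
pics
top [[-0.01, 1.0, -0.07, 0.48], [-1.0, -0.01, 0.03, 0.05], [0.03, 0.07, 1.0, 1.07], [0.0, 0.0, 0.0, 1.0]]
tray 0.89 [431. 177.] [ 0.645 -0.295  0.   ]
tray 0.68 [422. 229.] [ 0.492 -0.263  0.   ]
tray 0.62 [415. 284.] [ 0.337 -0.24   0.   ]
tray 0.33 [280. 218.] [0.529 0.145 0.   ]
tray_handle 0.72 [408. 300.] [ 0.305 -0.202  0.07 ]
tray_handle 0.63 [425. 165.] [ 0.666 -0.258  0.07 ]
tray_handle 0.62 [458. 229.] [ 0.491 -0.342  0.07 ]
tray_handle 0.28 [269. 217.] [0.53  0.166 0.07 ]
contactor_base 0.96 [408. 230.] [ 0.489 -0.221  0.01 ]
jig 0.27 [279. 218.] [0.528 0.145 0.   ]
stop 0.62 [269. 213.] [0.543 0.174 0.   ]
plunger_nose 0.4 [279. 216.] [0.533 0.143 0.03 ]
big_contactor 0.68 [366. 138.] [ 0.76  -0.106  0.   ]
pulley 0.95 [323. 140.] [0.756 0.018 0.   ]
pulley 0.62 [458. 232.] [ 0.481 -0.369  0.   ]
screwdriver 0.59 [188. 229.] [0.5   0.405 0.   ]
screwdriver 0.2 [321. 139.] [0.756 0.025 0.   ]
scene [[0.62, -0.58, 0.52, 1.22], [0.78, 0.46, -0.42, -0.47], [0.0, 0.67, 0.74, 0.99], [0.0, 0.0, 0.0, 1.0]]
tray 0.92 [185. 216.] [ 0.333 -0.231  0.   ]
tray 0.67 [224. 318.] [ 0.654 -0.303  0.   ]
tray 0.62 [201. 262.] [ 0.488 -0.269  0.   ]
tray_handle 0.77 [168. 261.] [ 0.491 -0.343  0.07 ]
tray_handle 0.61 [193. 192.] [ 0.338 -0.194  0.07 ]
tray_handle 0.59 [242. 302.] [ 0.684 -0.267  0.07 ]
contactor_base 0.63 [216. 250.] [ 0.486 -0.225  0.01 ]
stop 0.66 [348. 188.] [0.521 0.169 0.   ]
plunger_nose 0.41 [342. 184.] [0.521 0.144 0.03 ]
big_contactor 0.95 [325. 306.] [ 0.767 -0.109 -0.   ]
pulley 0.83 [364. 270.] [ 0.749  0.025 -0.   ]
screwdriver 0.72 [404. 146.] [0.492 0.411 0.   ]
1.0
```

```bash
python3 - <<'E'
import cv2
I=cv2.imread('pics/top0.png')[110:340,170:490]
cv2.imwrite('pics/topc.png',cv2.resize(I,None,fx=2.5,fy=2.5,interpolation=cv2.INTER_CUBIC))
I=cv2.imread('pics/scene0.png')[120:350,120:440]
cv2.imwrite('pics/scenec.png',cv2.resize(I,None,fx=2.5,fy=2.5,interpolation=cv2.INTER_CUBIC))
E
```

```text
(no output)
```

View pics/topc.png

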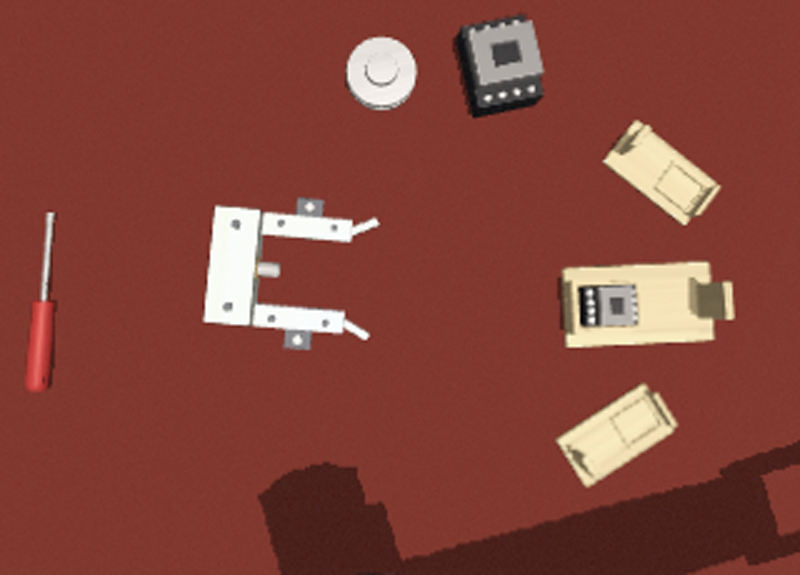

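View pics/scenec.png

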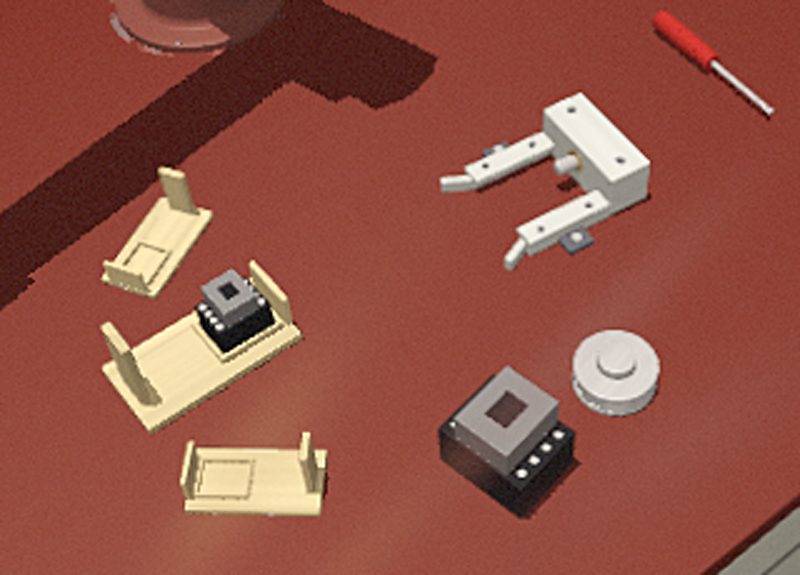

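The candidates are the trays at top-image pixels (422,229), (415,284) and (431,177). The first is the large one and holds the contactor; the other two are visibly smaller and empty. I choose (422,229), with its handle at (458,229) and its front facing the jig. The jig mouth is near (308,219). Next I'll measure poses from the depth images.

```bash
cat >> h.py <<'E'
def rect(P):
    (c,(w,h),a)=cv2.minAreaRect((P[:,:2]*1000).astype(np.float32)); return np.round(c,1),np.round((w,h),1),round(a,2)
def sel(P,x0,x1,y0,y1,z0,z1):
    return P[(P[:,0]>x0)&(P[:,0]<x1)&(P[:,1]>y0)&(P[:,1]<y1)&(P[:,2]>z0)&(P[:,2]<z1)]
E
python3 - <<'E'
from h import *
for cam in ('top','scene'):
    I,D=grab_frame(cam);u,v,P=cloud(cam,D)
    print(cam,'bench z',np.median(sel(P,.4,.6,-.12,-.02,-.02,.02)[:,2]))
    for n,b in dict(traybase=(.42,.56,-.37,-.15,.006,.016),handle=(.44,.54,-.38,-.3,.085,.1),plate=(.42,.56,-.2,-.13,.042,.056),
        cont=(.44,.55,-.27,-.17,.05,.075),stop=(.44,.62,.13,.23,.045,.062),rails=(.44,.62,.02,.15,.016,.026),pin=(.51,.55,.1,.16,.032,.042)).items():
        Q=sel(P,*b);print(n,len(Q),rect(Q) if len(Q)>5 else '',np.round(Q.mean(0),4) if len(Q) else '')
    for t in('tray',):
        for m in masks_of(cam,t):
            M=m['region'][v,u];Q=P[M&(P[:,2]<.016)&(P[:,2]>.004)];print(t,round(m['conf'],2),len(Q),rect(Q) if len(Q)>5 else '')
E
```

```text
top bench z -0.0012058177189914199
traybase 1154 (array([ 485.2, -253.6]), array([ 90.2, 201.3]), 1.84) [ 0.4862 -0.2819  0.0094]
handle 73 (array([ 487.6, -341.1]), array([37.5, 11.1]), 1.84) [ 0.4875 -0.34    0.0923]
plate 62 (array([ 483.7, -192.6]), array([57.7, 15.6]), 2.42) [ 0.4837 -0.1879  0.0483]
cont 244 (array([ 482.3, -216.8]), array([49. , 62.3]), 6.28) [ 0.4846 -0.2256  0.0652]
stop 877 (array([533.5, 186.3]), array([ 50.8, 127. ]), 84.46) [0.5331 0.1861 0.0534]
rails 500 (array([524.1,  98.6]), array([106.9, 135.4]), 88.09) [0.5269 0.1048 0.0191]
pin 46 (array([536. , 148.5]), array([22.5, 27.6]), 89.82) [0.5312 0.1496 0.0353]
tray 0.75 695 (array([ 338. , -239.2]), array([ 60.4, 117.6]), 31.1)
tray 0.61 634 (array([ 638.6, -300.7]), array([113.9,  62.9]), 49.77)
tray 0.59 1201 (array([ 485. , -269.4]), array([ 91.5, 168.9]), 1.91)
scene bench z 0.0004487305216203663
traybase 1399 (array([ 491.8, -254.4]), array([205.8,  98.8]), 88.69) [ 0.4991 -0.287   0.01  ]
handle 84 (array([ 492.1, -341.5]), array([39.6, 10.2]), 1.77) [ 0.4938 -0.3419  0.0935]
plate 81 (array([ 487.5, -192. ]), array([61.9, 17.3]), 2.94) [ 0.4884 -0.188   0.0484]
cont 341 (array([ 486., -218.]), array([67.3, 59.9]), 89.8) [ 0.4908 -0.227   0.0644]
stop 739 (array([536.6, 187.6]), array([ 52.3, 132.3]), 84.49) [0.5413 0.1845 0.0547]
rails 522 (array([527.6,  95.2]), array([121.2, 131.6]), 84.85) [0.5353 0.1045 0.0202]
pin 37 (array([535.2, 149. ]), array([20.9, 12.9]), 85.9) [0.5347 0.1486 0.0365]
tray 0.84 1141 (array([ 641.9, -300.8]), array([119.1,  63.6]), 51.21)
tray 0.82 727 (array([ 341.6, -239.5]), array([ 64.8, 122.5]), 30.11)
tray 0.8 1465 (array([ 471.8, -266. ]), array([129.5, 180.2]), 1.95)
```

```bash
python3 - <<'E'
from h import *
from scipy.spatial.transform import Rotation as R
s=state();w,x,y,z=s['tool_rot'];M=R.from_quat([x,y,z,w]).as_matrix()
print(M.round(3),s['tool_pos'],s['contact_force'],s['gripper_width'],s['time'])
yaw=np.degrees(np.arctan2(M[1,1],M[0,1]));print('tool y yaw',yaw, 'turn z', (91.85-yaw+90)%180-90)
I=cv2.imread('pics/top0.png')[190:270,380:480]
cv2.imwrite('pics/crop.png',cv2.resize(I,None,fx=5,fy=5,interpolation=cv2.INTER_CUBIC))
E
```

```text
[[ 0.925  0.38  -0.   ]
 [ 0.38  -0.925 -0.   ]
 [-0.     0.    -1.   ]] [ 0.2374922  -0.57812234  0.20080554] [0.07790792 0.5754816  0.57798493] 0.9987437062195914 1.2
tool y yaw -67.66648381347332 turn z -20.483516186526685
```

View pics/crop.png

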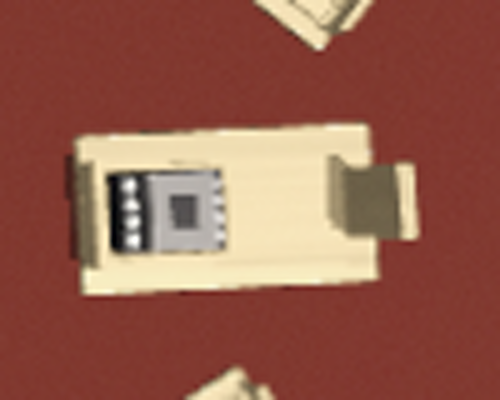

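The crop shows the right tray: the large one, with the contactor in its pocket and the handle tab top at about (462,230). I'll go above the handle.

```bash
python3 -m handwheel '[[[0.0252,0.0237,0,0,0,-2.05],[0.0252,0.0237,0,0,0,-2.05],[0.0252,0.0237,0,0,0,-2.05],[0.0252,0.0237,0,0,0,-2.05],[0.0252,0.0237,0,0,0,-2.05],[0.0252,0.0237,0,0,0,-2.05],[0.0252,0.0237,0,0,0,-2.05],[0.0252,0.0237,0,0,0,-2.05],[0.0252,0.0237,0,0,0,-2.05],[0.0252,0.0237,0,0,0,-2.05],[0,0,0,0,0,0],[0,0,0,0,0,0],[0,0,0,0,0,0]]]' 1
python3 - <<'E'
from h import *
I,D=grab_frame('wrist');cv2.imwrite('pics/w1.png',I);u,v,P=cloud('wrist',D)
for n,b in dict(handle=(.44,.54,-.38,-.3,.085,.1),traybase=(.42,.56,-.37,-.15,.006,.016)).items():
    Q=sel(P,*b);print(n,len(Q),rect(Q) if len(Q)>5 else '')
s=state();print(s['tool_pos'],s['tool_rot'],s['time'])
E
```

```text
time: 2.28
tool_pos: [0.4893, -0.3413, 0.2007]
tool_rot: [0.0, 1.0, 0.016, -0.0]
contact_force: [-0.2, -0.1, 0.1]
gripper_width: 1.003
grasp_force: 0.0
handle 375 (array([ 491.2, -341.6]), array([39.3,  9.6]), 1.73)
traybase 5424 (array([ 488.2, -270. ]), array([ 90.5, 169.3]), 1.73)
[ 0.48890705 -0.34176756  0.20075358] [ 1.37044375e-04  9.99876573e-01  1.57093759e-02 -1.86158451e-04] 2.3333
```

View pics/w1.png

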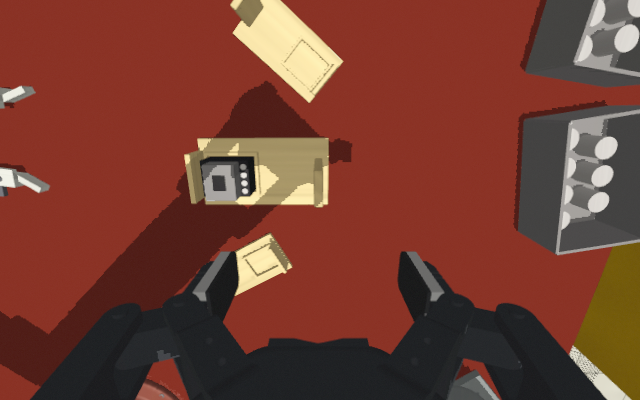

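The wrist view shows the tray aligned with the closing axis, and the handle measures (0.491, -0.342). I'll descend and grip.

```bash
python3 -m handwheel '[[[0.001,0,-0.03,0,0,0],[0.001,0,-0.03,0,0,0],[0,0,-0.03,0,0,0],[0,0,-0.03,0,0,0],[0,0,-0.02,0,0,0],[0,0,-0.01,0,0,0],[0,0,0,0,0,0],[0,0,0,0,0,0]]]' 1
python3 -m handwheel '[[[0,0,0,0,0,0],[0,0,0,0,0,0],[0,0,0,0,0,0],[0,0,0,0,0,0],[0,0,0,0,0,0],[0,0,0,0,0,0],[0,0,0,0,0,0],[0,0,0,0,0,0],[0,0,0,0,0,0],[0,0,0,0,0,0],[0,0,0,0,0,0],[0,0,0,0,0,0]]]' 0.05
```

```text
time: 3.0
tool_pos: [0.4911, -0.342, 0.0513]
tool_rot: [0.0, 1.0, 0.015, 0.0]
contact_force: [0.6, -0.5, 0.0]
gripper_width: 1.003
grasp_force: 0.0
time: 4.0
tool_pos: [0.4918, -0.3414, 0.0514]
tool_rot: [0.0, 1.0, 0.016, 0.0]
contact_force: [0.2, -0.1, 4.6]
gripper_width: 0.093
grasp_force: 62.8
```

```bash
python3 -m handwheel '[[[0.0003,0.004,0,0,0,-0.2],[0.0005,0.008,0,0,0,-0.4],[0.0007,0.011,0,0,0,-0.45],[0.0007,0.012,0,0,0,-0.5],[0.0007,0.012,0,0,0,-0.5],[0.0007,0.012,0,0,0,-0.5],[0.0007,0.012,0,0,0,-0.5],[0.0007,0.012,0,0,0,-0.5],[0.0007,0.012,0,0,0,-0.5],[0.0007,0.012,0,0,0,-0.5],[0.0007,0.012,0,0,0,-0.5],[0.0007,0.012,0,0,0,-0.5],[0.0007,0.012,0,0,0,-0.5],[0.0007,0.012,0,0,0,-0.5],[0.0007,0.012,0,0,0,-0.5],[0.0005,0.012,0,0,0,-0.4],[0.0005,0.01,0,0,0,-0.3],[0,0.006,0,0,0,-0.15],[0,0,0,0,0,0],[0,0,0,0,0,0]]]'
cat > look.py <<'E'
from h import *
import sys
s=state();t=s['tool_pos']
def fit(P,n,z0,z1,box):
    Q=sel(P,*box,z0,z1);print(n,len(Q),rect(Q) if len(Q)>5 else '')
for cam in ('top','wrist'):
    I,D=grab_frame(cam);cv2.imwrite(f'pics/{cam}{sys.argv[1]}.png',I);u,v,P=cloud(cam,D);print(cam)
    fit(P,'base',.006,.016,(t[0]-.1,t[0]+.1,t[1]-.05,min(t[1]+.17,.02)))
    fit(P,'plate',.042,.056,(t[0]-.1,t[0]+.1,t[1]+.12,t[1]+.17))
    fit(P,'handle',.085,.1,(t[0]-.05,t[0]+.05,t[1]-.03,t[1]+.03))
    fit(P,'stop',.045,.062,(.44,.62,.13,.23))
    c=(.42,.52,.65)
    fit(P,'railL',.016,.026,(.44,.52,.064,.15));fit(P,'railR',.016,.026,(.54,.62,.064,.15))
print(np.round(t,4),s['tool_rot'],s['contact_force'],s['time'])
E
python3 look.py 2
```

```text
time: 5.67
tool_pos: [0.5028, -0.1455, 0.0514]
tool_rot: [-0.001, 0.999, -0.053, 0.0]
contact_force: [-0.6, 0.6, 6.2]
gripper_width: 0.095
grasp_force: 63.1
top
base 931 (array([485.7, -61.5]), array([148.5, 134.8]), 84.03)
plate 116 (array([516.8,  -4.2]), array([56.7, 35.8]), 4.01)
handle 0 
stop 878 (array([533.4, 186.2]), array([ 50.8, 126.9]), 84.34)
railL 229 (array([473.9, 108. ]), array([82. , 23.9]), 84.33)
railR 236 (array([577.3, 107.9]), array([86.8, 24. ]), 83.9)
wrist
base 12794 (array([509.8, -73.9]), array([170. ,  90.1]), 83.81)
plate 1488 (array([516.9,  -6.2]), array([34.6, 60.8]), 84.56)
handle 1783 (array([ 503.2, -147. ]), array([35.1, 34.1]), 33.73)
stop 0 
railL 2045 (array([476.3, 103.8]), array([77.2, 25.5]), 84.19)
railR 1007 (array([576.9,  77.7]), array([29.5, 24.2]), 83.33)
[ 0.5028 -0.1455  0.0514] [-5.19108525e-04  9.98604029e-01 -5.28164160e-02  3.87365806e-04] [-0.62130654  0.60911567  6.22676878] 5.6667
```

View pics/wrist2.png

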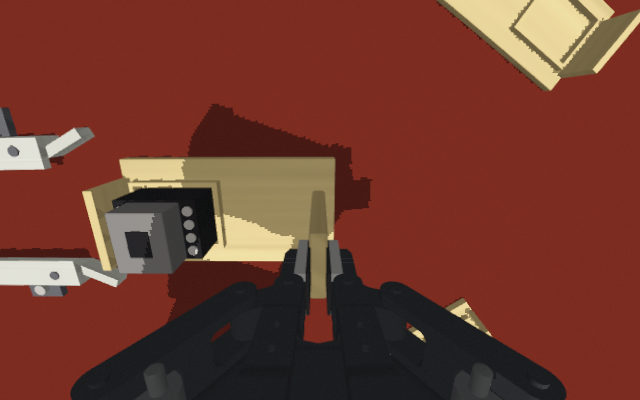

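The wrist view shows the tray squared up just before the mouth, its front plate at about (95,240) and the cheeks at (75,140) and (105,272). It's within about 1 mm of the axis, so I'll slide in 0.12 m along the jig, short of the plunger.

```bash
python3 -m handwheel '[[[0.0006,0.005,0,0,0,0.2],[0.0008,0.005,0,0,0,0.2],[0.001,0.01,0,0,0,0],[0.001,0.01,0,0,0,0],[0.001,0.01,0,0,0,0],[0.001,0.01,0,0,0,0],[0,0,0,0,0,0],[0,0,0,0,0,0]]]'
python3 -m handwheel '[[[0.0005,0.005,0,0,0,0],[0.001,0.01,0,0,0,0],[0.001,0.01,0,0,0,0],[0.001,0.01,0,0,0,0],[0.001,0.01,0,0,0,0],[0.001,0.01,0,0,0,0],[0.0005,0.005,0,0,0,0],[0.0005,0.005,0,0,0,0],[0,0,0,0,0,0],[0,0,0,0,0,0]]]'
python3 look.py 3
```

```text
time: 6.43
tool_pos: [0.5083, -0.0955, 0.0513]
tool_rot: [-0.0, 0.999, -0.049, 0.0]
contact_force: [0.3, -0.6, 5.6]
gripper_width: 0.095
grasp_force: 63.0
time: 7.27
tool_pos: [0.5147, -0.0314, 0.0514]
tool_rot: [0.0, 0.999, -0.049, 0.0]
contact_force: [1.0, -3.8, 5.7]
gripper_width: 0.093
grasp_force: 63.0
top
base 51 (array([472.2, -21. ]), array([39.2, 11.6]), 77.93)
plate 104 (array([526.9, 112.4]), array([55.8, 35.7]), 8.86)
handle 0 
stop 878 (array([533.4, 186. ]), array([ 51.2, 126.7]), 84.48)
railL 266 (array([490.3, 106.3]), array([82.3, 56.7]), 84.04)
railR 254 (array([565.5, 108.9]), array([86.4, 47.8]), 84.52)
wrist
base 6433 (array([516.4, -10.2]), array([68.6, 89.6]), 84.43)
plate 1472 (array([526.9, 115.2]), array([35.1, 59.6]), 68.77)
handle 1774 (array([515.3, -32.9]), array([34.8, 33.7]), 34.35)
stop 7729 (array([535.6, 183.9]), array([ 49.4, 127.8]), 83.41)
railL 1541 (array([476.7, 108.2]), array([83.4, 24.8]), 84.12)
railR 4479 (array([569.1, 107.1]), array([90.3, 45.3]), 83.97)
[ 0.5147 -0.0314  0.0514] [ 3.25354261e-04  9.98781757e-01 -4.93435666e-02  3.28019099e-04] [ 1.02006188 -3.78044818  5.70517092] 7.2667
```

View pics/wrist3.png

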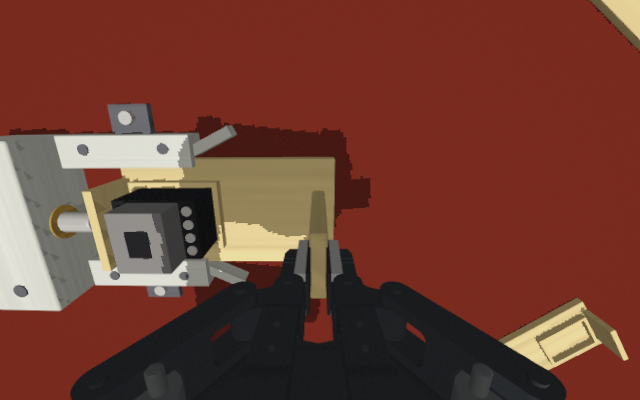

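The tray is in the slot with its plate about at the plunger nose at (85,222), and the contactor is seated. I'll push on, watching the force.

```bash
python3 -m handwheel '[[[0.0005,0.005,0,0,0,0],[0.0005,0.005,0,0,0,0],[0.0005,0.005,0,0,0,0],[0.0005,0.005,0,0,0,0],[0.0005,0.005,0,0,0,0],[0.0003,0.003,0,0,0,0],[0,0,0,0,0,0],[0,0,0,0,0,0],[0,0,0,0,0,0]]]'
python3 -m handwheel '[[[0.0002,0.002,0,0,0,0],[0,0,0,0,0,0],[0,0,0,0,0,0]]]'
python3 -m handwheel '[[[0.0002,0.002,0,0,0,0],[0,0,0,0,0,0],[0,0,0,0,0,0]]]'
```

```text
time: 8.12
tool_pos: [0.5174, -0.0055, 0.0514]
tool_rot: [0.002, 0.999, -0.049, 0.0]
contact_force: [-1.3, -9.7, 5.3]
gripper_width: 0.098
grasp_force: 62.9
time: 8.37
tool_pos: [0.5175, -0.0041, 0.0514]
tool_rot: [0.003, 0.999, -0.049, 0.0]
contact_force: [-0.1, -12.3, 4.9]
gripper_width: 0.093
grasp_force: 62.9
time: 8.62
tool_pos: [0.5176, -0.0024, 0.0513]
tool_rot: [0.003, 0.999, -0.049, 0.0]
contact_force: [-2.1, -13.7, 5.4]
gripper_width: 0.096
grasp_force: 62.9
```

```bash
python3 -m handwheel '[[[0.0002,0.002,0,0,0,0],[0,0,0,0,0,0],[0,0,0,0,0,0]]]'
python3 -m handwheel '[[[0.0002,0.002,0,0,0,0],[0,0,0,0,0,0],[0,0,0,0,0,0]]]'
python3 -m handwheel '[[[0.0001,0.001,0,0,0,0],[0,0,0,0,0,0],[0,0,0,0,0,0]]]'
```

```text
time: 8.87
tool_pos: [0.5179, -0.0005, 0.0514]
tool_rot: [0.003, 0.999, -0.049, 0.0]
contact_force: [-0.8, -13.4, 5.9]
gripper_width: 0.097
grasp_force: 62.9
time: 9.12
tool_pos: [0.5181, 0.0013, 0.0514]
tool_rot: [0.004, 0.999, -0.049, 0.0]
contact_force: [-0.8, -12.9, 6.1]
gripper_width: 0.096
grasp_force: 62.9
time: 9.37
tool_pos: [0.5182, 0.0021, 0.0513]
tool_rot: [0.004, 0.999, -0.049, 0.0]
contact_force: [-1.0, -14.5, 5.6]
gripper_width: 0.096
grasp_force: 62.9
```

```bash
python3 -m handwheel '[[[0.0001,0.001,0,0,0,0],[0,0,0,0,0,0],[0,0,0,0,0,0]]]'
python3 -m handwheel '[[[0.0001,0.001,0,0,0,0],[0,0,0,0,0,0],[0,0,0,0,0,0]]]'
python3 -m handwheel '[[[0.0001,0.001,0,0,0,0],[0,0,0,0,0,0],[0,0,0,0,0,0]]]'
```

```text
time: 9.62
tool_pos: [0.5183, 0.003, 0.0514]
tool_rot: [0.004, 0.999, -0.049, 0.0]
contact_force: [-0.9, -15.6, 6.3]
gripper_width: 0.093
grasp_force: 63.0
time: 9.87
tool_pos: [0.5184, 0.0039, 0.0514]
tool_rot: [0.004, 0.999, -0.049, 0.0]
contact_force: [-1.3, -14.6, 5.7]
gripper_width: 0.094
grasp_force: 63.0
time: 10.12
tool_pos: [0.5184, 0.0049, 0.0514]
tool_rot: [0.004, 0.999, -0.049, 0.0]
contact_force: [-0.9, -15.3, 5.7]
gripper_width: 0.099
grasp_force: 63.0
```

```bash
python3 -m handwheel '[[[0.0001,0.001,0,0,0,0],[0,0,0,0,0,0],[0,0,0,0,0,0]]]'
python3 -m handwheel '[[[0.0001,0.001,0,0,0,0],[0,0,0,0,0,0],[0,0,0,0,0,0]]]'
python3 -m handwheel '[[[0.0001,0.001,0,0,0,0],[0,0,0,0,0,0],[0,0,0,0,0,0]]]'
```

```text
time: 10.37
tool_pos: [0.5185, 0.0057, 0.0514]
tool_rot: [0.004, 0.999, -0.049, 0.0]
contact_force: [-0.7, -16.5, 5.0]
gripper_width: 0.099
grasp_force: 62.9
time: 10.62
tool_pos: [0.5185, 0.0057, 0.0514]
tool_rot: [0.005, 0.999, -0.049, -0.0]
contact_force: [-2.9, -19.2, 6.0]
gripper_width: 0.094
grasp_force: 63.0
time: 10.87
tool_pos: [0.5185, 0.0057, 0.0514]
tool_rot: [0.006, 0.999, -0.049, -0.0]
contact_force: [-3.2, -22.6, 6.3]
gripper_width: 0.099
grasp_force: 63.0
```

The TCP stopped at y=0.0057, as predicted, and the force is rising, so the tray is on the stop. I'll add a little more preload and then check.

```bash
python3 -m handwheel '[[[0.0001,0.001,0,0,0,0],[0,0,0,0,0,0],[0,0,0,0,0,0],[0,0,0,0,0,0],[0,0,0,0,0,0],[0,0,0,0,0,0],[0,0,0,0,0,0],[0,0,0,0,0,0]]]'; python3 look.py 4
```

```text
time: 11.53
tool_pos: [0.5185, 0.0057, 0.0515]
tool_rot: [0.007, 0.999, -0.049, -0.0]
contact_force: [-4.3, -24.9, 6.7]
gripper_width: 0.093
grasp_force: 63.1
top
base 22 (array([473.6,   7.8]), array([22.6,  5.7]), 89.2)
plate 339 (array([532.8, 149.9]), array([ 48.3, 124.8]), 89.58)
handle 0 
stop 951 (array([532.5, 174.7]), array([ 73.9, 126.9]), 84.83)
railL 196 (array([485.5, 117.8]), array([60.3, 45.1]), 84.51)
railR 203 (array([567.8, 114.8]), array([50.8, 70.3]), 0.05)
wrist
base 2088 (array([528.5,   7.5]), array([31.2, 69.4]), 84.42)
plate 7151 (array([534.4, 150.7]), array([ 50. , 127.9]), 89.98)
handle 1767 (array([519. ,   4.9]), array([34.7, 34. ]), 34.26)
stop 14494 (array([534.6, 172.3]), array([ 80.9, 127.2]), 84.8)
railL 2424 (array([475.6, 104.2]), array([58.3, 82.1]), 34.0)
railR 4760 (array([567. , 108.1]), array([87.9, 50. ]), 84.6)
[0.5185 0.0057 0.0515] [ 7.32642908e-03  9.98759650e-01 -4.92476867e-02 -3.87208871e-04] [ -4.27208811 -24.91685847   6.70492368] 11.5333
```

View pics/wrist4.png

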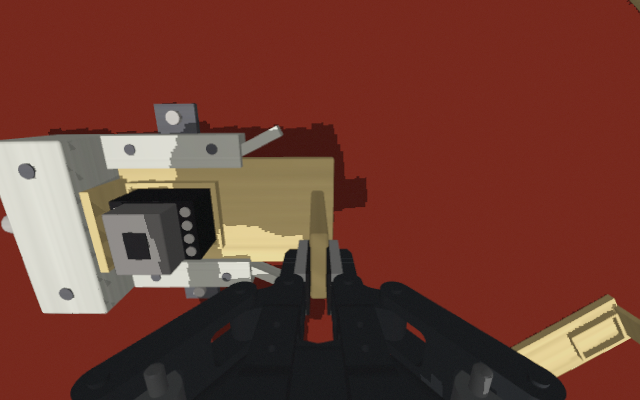

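The plate lies against the stop face at about (95,230), the plunger rod shows behind the block at (8,224), and the contactor is upright in its pocket. I'm handing it in.

```bash
python3 -c "
from plant import job_done
print(job_done())"
```

```text
the job is handed in; nothing more can be done
None
```

The tray is home against the stop, held in the grip at about 25 N total push with the contactor upright in its pocket, and the job is handed in; no verdict came back.

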